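Clear the pile on the hall table

ROBOT

A 7-joint arm with a two-finger parallel gripper is mounted at the origin on the work surface. World frame = base frame: x ahead of the robot, y to its left, z up, the work surface at z = 0. Lengths are in m, angles in degrees, forces in N, time in s.
With the tool pointing down it reaches from about 0.4 to 0.875 m from the base axis. Payload 4.4 kg.
Tool frame: the origin (TCP) lies between the finger pads; the fingertips stand 17 mm ahead of it and the grasp point (between the pads) lies 2 mm behind it (tips_ahead is the distance from the TCP to the fingertips, in m); x points along the fingers, z is the direction in which the jaws open and shut, and the axes are right-handed (so a half turn about x gives the same grasp; the last joint's range is limited). The gripper opens to 85 mm and grips with 20 to 120 N. Pads are 22 mm wide; open, the fingers measure 114 mm over their backs; the gripper's body (76 mm by 85 mm) begins 54 mm behind the grasp point. The pads swing forward as they close: fully open they stand 13 mm farther back than shut.
Start: joints at [-69.889, 36.005, 2.206, 86.941, -1.547, 57.084, -1.146], TCP at [0.263, 0.594, 0.248] pointing down, gripper open.
Joint ranges: [-175.42, 175.42], [-21.48, 121.26], [-71.46, 75.88], [10.55, 141.38], [-63.04, 243.04], [13.31, 113.54], [-168.57, 168.57]. Speed limits (degrees/s): [147.25, 147.25, 180, 180, 180, 180, 180].

INTERFACE

Orientations are given as a 3x3 rotation matrix whose columns are the frame's x, y, z axes.
In Python, from plant import * gives the robot as it stands.
- The arm moves only by the tool step_arm, never from a script. Its argument "motion" is a list of rows, each a list of 3 entries, a list of its own where there are three numbers: the shift along the tool's x, y, z in cm, then the turn about the tool's x in units of 6 degrees (1.0 is 6 degrees), then the opening, from 0 (shut) to 1 (fully open). In form: [[[dx, dy, dz], yaw, jaw], ...]. A call has 1 to 10 rows; each row shifts and turns the commanded pose from where the row before left it, along the tool's axes as they then stand; what a row does not reach is not made up. A row lasts 1/8 s, in which the tool goes at most 62.5 mm and 10.7 degrees, less where a joint would pass 70% of its speed; a pose out of reach is approached as far as the arm can. A call is refused whole if a number of a shift passes 6.25 or a number of a turn 1, either way. A call with a gripper value outside its range is refused whole. The fingers move at their own pace and stop on an object; "force" is the grip in N (left out, the last holds). Time passes only in rows, so rows that do not move let the fingers close. It gives the time, the measured TCP pose, the force and the opening at its end, in the units of the state.
- observe(): the state, without advancing time (a new reading comes with each control period).
- camera(name): name is "side" or "top"; returns a dict with "color" (420x560x3 uint8, red, green, blue), "fx", "fy", "cx", "cy" (pixels), "rvec" (rotation vector, rad) and "tvec" (3), from world to camera coordinates, as OpenCV has them. Camera axes: x right, y down, z forward; pixel columns grow to the right and rows downward; lengths in m; the calibration is good to about 2 mm. A picture is of the moment at which its call begins. There is no depth.
- sign_off(): hands the job in, once; it reports no verdict.
The state is a dict: "t": time; "joint_positions": joint angles; "qvel": joint speeds; "effort": joint torques, N m; "eef_pos": TCP position; "tcp_rot": TCP orientation; "contact_force": force on the tool from outside, world axes, zero at the start; "torque": the same for the moment, N m; "gripper_width": finger opening in m.
Only numpy, scipy, OpenCV 4.12 (cv2) and the standard library are available. Lean on these libraries where they do the work, as an engineer would, in place of code of your own. Each camera call takes 0.05 s, during which the arm holds its last target. There are 200 camera calls.

TASK

Somebody has come home and dumped a pile on the hall table: key fob on the card case, on the phone, on the glasses case. Take the pile apart from the top down and put each away lying flat: the key fob in the round dish, the card case in the squarish tray, the phone centred on the charging pad and the glasses case in the long tray. Set things down gently rather than dropping them, and do not shift or knock over the glass jar or the bud vase.

Things in the scene. Friction and masses are not known exactly. Their poses are not given: they have to be found in the camera images.
- key_fob: Car key fob, on top of the pile: black rounded plastic body 62 x 38 x 16 mm with round grey buttons on top, and a flat steel loop, 18 mm wide, sticking 12 mm out at its +x end (74 mm long in all). About 60 g. Origin: centre of the underside of the 62 x 38 mm body; x runs along the length, y across the 38 mm width, z up.
- card_case: Hard aluminium card case, second in the pile, ribbed top, 100 x 60 x 18 mm. About 100 g. Origin: centre of its underside; x along the 100 mm length, y across the 60 mm width, z up.
- phone: Small phone in a dark case, third in the pile, black screen upward, 134 x 65 x 10 mm. About 170 g. Origin: centre of its underside; x along the 134 mm length, y across the 65 mm width, z up.
- glasses_case: Brown hard-shell glasses case at the bottom of the pile, standing on the table: 160 x 58 mm, 38 mm high, flat top, rounded edges. About 140 g. Origin: centre of its underside; x along the 160 mm length, y across the 58 mm width, z up. The four things of the pile lie roughly centred (within 5 mm) and roughly parallel (within about 0.15 rad) on one another.
- dish: Round white ceramic key dish, fixed: rim 132 mm across outside and 26 mm high, flat inner floor about 105 mm across at 5 mm height, sides sloping outward. Origin: centre of its underside, on the table.
- square_tray: Squarish dark wooden tray with grey felt floor, fixed: outside 130 (x) x 122 mm (y), rim 18 mm high, walls 4 mm thick, so inside 122 x 114 mm; floor at 5 mm height. Origin: centre of its underside, on the table.
- charging_pad: Flat round wireless charging pad, fixed: white edge, grey top with a ring mark, 100 mm across, 10 mm high. Origin: centre of its underside, on the table.
- long_tray: Long dark wooden tray with grey felt floor, fixed: outside 188 (x) x 114 mm (y), rim 18 mm high, walls 4 mm thick, so inside 180 x 106 mm; floor at 5 mm height. Origin: centre of its underside, on the table.
- jar: Bystander: round glass jar of coins with a steel lid, 88 mm across, 108 mm high, loose. Origin: centre of its underside.
- bud_vase: Bystander: small grey-green ceramic bud vase, 72 mm across at its belly, 125 mm high, loose. Origin: centre of its underside.
Not all that is in view belongs to the job. Several things have the shape of the phone; the one meant has the colours described above.

How it is judged:
By the outcome, as a careful person would: the job done as asked, in the order asked, and still so for the second after the job is handed in, with the robot touching nothing.
It also fails if it takes over 134 s, if anything falls off the work surface, if the arm or the gripper's body presses on something with over 40 N, if the wrist force passes 120 N, or if a joint passes its speed limit or range.

## Working session

There is one attempt and no reset: what is moved stays moved. The work goes in short steps, Python scripts to look and compute and a tool call to move; the robot and the scene stay as the last step left them, time stands still between calls to the robot, and variables do not carry over. Pictures are saved under pics/ and viewed, about 12 in all and at most 16, crops included, and the job is handed in when it is done.

Besides the shell and the picture viewer there is one more tool, called after "Request:" as name(argument=value, ...), one argument or row to a line, values as JSON. step_arm: Moves the arm, as the interface text tells. Its arguments: {"type":"object","properties":{"motion":{"type":"array","items":{"type":"array"}},"force":{"type":"number"}},"required":["motion"]}

```bash
mkdir -p pics; ls
python3 - <<'E'
from plant import *
import cv2,numpy as np
s=observe();print({k:np.round(v,3).tolist() for k,v in s.items()})
for n in("top","side"):
    c=camera(n);cv2.imwrite(f"pics/{n}0.png",c["color"][:,:,::-1]);print(n,c["fx"],c["fy"],c["cx"],c["cy"],c["rvec"],c["tvec"])
E
```

```text
pics
{'t': 0.0, 'joint_positions': [-69.89, 36.061, 2.205, 86.996, -1.548, 57.083, -1.146], 'qvel': [-0.005, 0.149, -0.07, 0.037, 0.049, 0.032, 0.002], 'effort': [-0.001, -56.342, 1.226, -19.345, 0.011, 0.01, -0.0], 'eef_pos': [0.263, 0.594, 0.247], 'tcp_rot': [[-0.001, -0.914, 0.405], [-0.002, 0.405, 0.914], [-1.0, -0.0, -0.002]], 'contact_force': [0.679, -0.29, -0.035], 'torque': [0.01, -0.059, -0.029], 'gripper_width': 0.085}
top 436.22185093502867 436.22185093502867 282.5500272107568 208.6973078650667 [ 2.21304362 -2.1601883   0.07837442] [-0.02153356  0.44487303  1.34222276]
side 460.314763355846 460.314763355846 279.3504125502332 211.53925530181252 [ 2.36994217 -0.37049448  0.15756529] [-0.41728795  0.15241019  1.1568578 ]
```

View pics/top0.png

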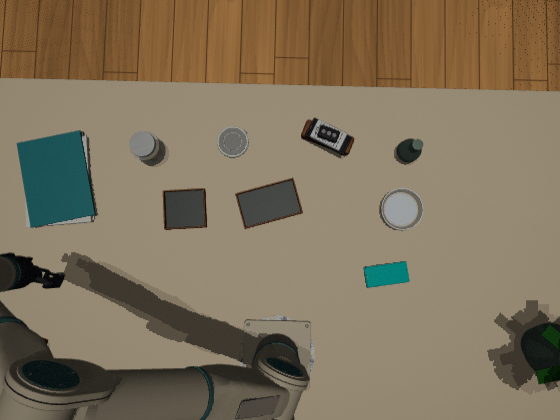

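View pics/side0.png

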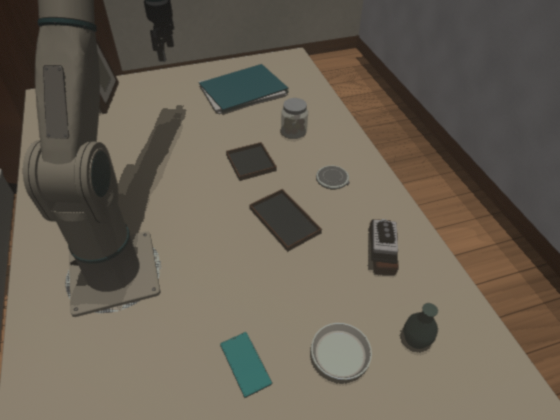

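The top view shows the pile at (328,136), dish (401,209), square tray (185,209), pad (233,142), long tray (269,203), jar (147,148) and vase (408,150). The teal slab at (387,274) is a decoy. I'll enlarge the parts that matter.

Run:
```python
import cv2,numpy as np
t=cv2.imread("pics/top0.png");s=cv2.imread("pics/side0.png")
def crop(im,x,y,w,h,k,g=1.0):
    c=cv2.resize(im[y:y+h,x:x+w],None,fx=k,fy=k,interpolation=cv2.INTER_CUBIC)
    return np.clip(c*g,0,255).astype(np.uint8)
a=np.hstack([crop(t,295,110,66,54,6,1.5),crop(s,360,210,50,66,6,1.5)[:324]]) if 0 else None
A=crop(t,290,105,80,60,10,1.4)
cv2.imwrite("pics/pileT.png",A)
cv2.imwrite("pics/pileS.png",crop(s,345,205,80,75,8,1.6)[:600])
cv2.imwrite("pics/fixT.png",crop(t,155,110,160,120,5,1.5))
```

```text
(no output)
```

View pics/pileT.png

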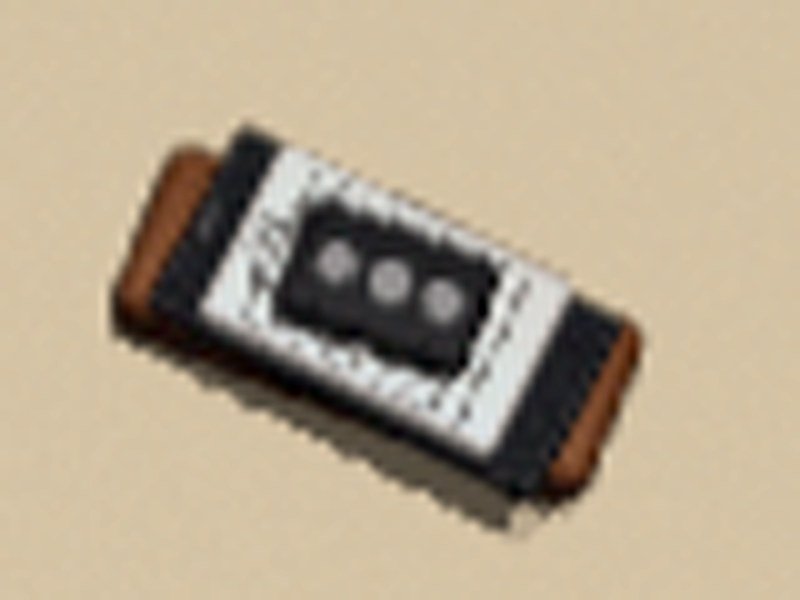

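View pics/pileS.png

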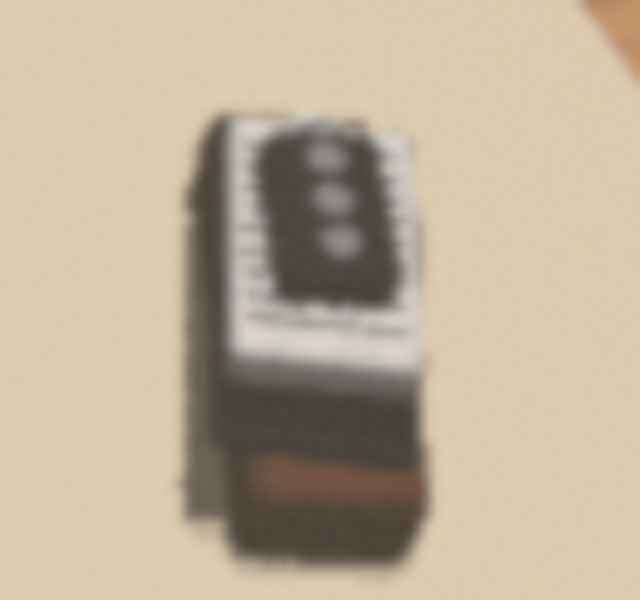

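View pics/fixT.png

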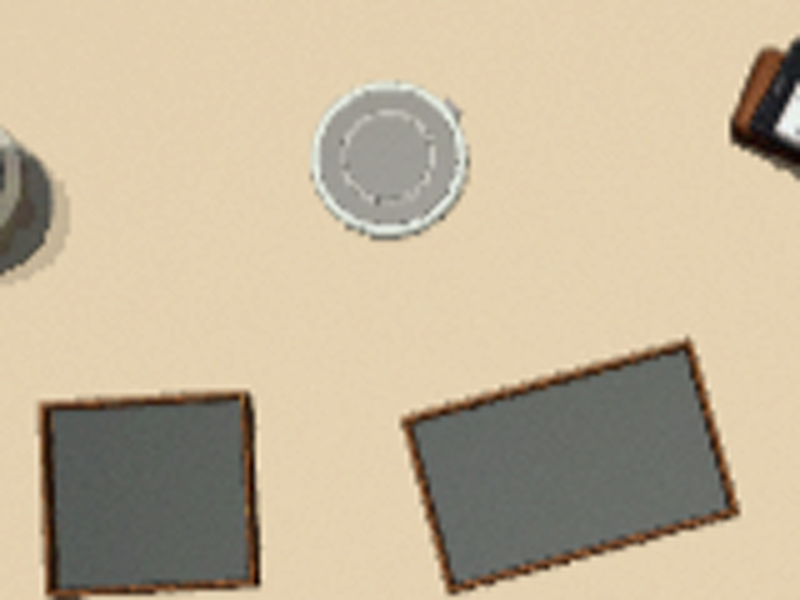

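```bash
cat > h.py <<'E'
import numpy as np,cv2
C={"top":(436.22185093502867,282.5500272107568,208.6973078650667,[2.21304362,-2.1601883,0.07837442],[-0.02153356,0.44487303,1.34222276]),
"side":(460.314763355846,279.3504125502332,211.53925530181252,[2.36994217,-0.37049448,0.15756529],[-0.41728795,0.15241019,1.1568578])}
def bp(n,uv,z):
    f,cx,cy,r,t=C[n];R=cv2.Rodrigues(np.array(r))[0];o=-R.T@np.array(t)
    uv=np.atleast_2d(uv);d=np.c_[(uv[:,0]-cx)/f,(uv[:,1]-cy)/f,np.ones(len(uv))]@R
    return (o+d*((z-o[2])/d[:,2])[:,None])[:,:2]
def pj(n,P):
    f,cx,cy,r,t=C[n];return cv2.projectPoints(np.atleast_2d(np.array(P,float)),np.array(r),np.array(t),np.array([[f,0,cx],[0,f,cy],[0,0,1.]]),None)[0][:,0]
def crop2px(uv,x,y,k): return (np.array(uv,float)+.5)/k-.5+[x,y]
def rect(p): # corners in order; long edges p0p1 & p3p2
    e=(p[1]-p[0])+(p[2]-p[3]);f=(p[2]-p[1])+(p[3]-p[0])
    return np.round(p.mean(0),4),"ang",round(np.degrees(np.arctan2(e[1],e[0])),1),"ang2-90",round(np.degrees(np.arctan2(f[1],f[0]))-90,1),"size",np.round([np.linalg.norm(e)/2,np.linalg.norm(f)/2],4)
E
python3 - <<'E'
from h import *
for n in C:
    f,cx,cy,r,t=C[n];R=cv2.Rodrigues(np.array(r))[0];print(n,-R.T@np.array(t))
T=lambda uv,z:bp("top",crop2px(uv,290,105,10),z)
S=lambda uv,z:bp("side",crop2px(uv,345,205,8),z)
F=lambda uv,z:bp("top",crop2px(uv,155,110,5),z)
print("fob",rect(T([(310,200),(497,262),(460,378),(278,320)],.082)))
print("fob buttons",T([(337,262),(390,281),(443,299)],.082),S([(326,156),(333,198),(342,241)],.082))
print("card",rect(T([(278,145),(570,290),(490,452),(203,308)],.066)))
print("cardS",rect(S([(232,120),(232,360),(420,372),(410,130)],.066)))
print("phone",rect(T([(245,128),(635,322),(530,495),(150,305)],.048)))
print("case ends",T([(165,160),(118,300),(640,340),(580,490)],.030))
print("sq",rect(F([(40,403),(248,393),(260,585),(50,595)],.018)))
print("long",rect(F([(403,422),(688,340),(738,514),(450,592)],.018)))
print("pad",F([(389,160)],.01))
print("dish",bp("top",[(401,209)],.026),bp("side",[(341,351)],.026))
print("padS",bp("side",[(333,177)],.01))
print("vase",bp("top",[(417,145)],.125),bp("top",[(408,150)],.05),"jar",bp("top",[(144,144)],.108))
E
```

```text
top [ 0.35055373 -0.00939867  1.37002241]
side [ 0.1805001  -0.76899463  0.95485341]
fob (array([ 0.6696, -0.142 ]), 'ang', np.float64(-106.9), 'ang2-90', np.float64(74.9), 'size', array([0.0581, 0.0374]))
fob buttons [[ 0.67777228 -0.12705434]
 [ 0.6723855  -0.14304063]
 [ 0.66730563 -0.15901331]] [[ 0.68048866 -0.12168624]
 [ 0.67455824 -0.13817917]
 [ 0.66915441 -0.15489041]]
card (array([ 0.6709, -0.1433]), 'ang', np.float64(-115.5), 'ang2-90', np.float64(65.9), 'size', array([0.0982, 0.0554]))
cardS (array([ 0.6723, -0.1422]), 'ang', np.float64(-116.0), 'ang2-90', np.float64(-112.1), 'size', array([0.1001, 0.0573]))
phone (array([ 0.6711, -0.1467]), 'ang', np.float64(-115.5), 'ang2-90', np.float64(61.7), 'size', array([0.1323, 0.0629]))
case ends [[ 0.72199406 -0.07750653]
 [ 0.6772715  -0.06376155]
 [ 0.66865316 -0.22664119]
 [ 0.62092645 -0.20859148]]
sq (array([0.4388, 0.2936]), 'ang', np.float64(-85.9), 'ang2-90', np.float64(-264.5), 'size', array([0.1298, 0.1199]))
long (array([0.462 , 0.0331]), 'ang', np.float64(-72.9), 'ang2-90', np.float64(-252.8), 'size', array([0.1849, 0.1115]))
pad [[0.65417809 0.1526765 ]]
dish [[ 0.45247811 -0.37677392]] [[ 0.45467001 -0.38013828]]
padS [[0.65746429 0.15021349]]
vase [[ 0.63172067 -0.39506841]] [[ 0.63245473 -0.39074451]] jar [[0.61879509 0.39944252]]
```

```bash
cat >> h.py <<'E'
from scipy.linalg import expm,logm
def plan(x,y,z,ang,n,frm=None):
    """identical rows from the present (or given x,y,z,ang) pose to the target, tool down"""
    if frm is None:
        from plant import observe
        s=observe();R=np.array(s["tcp_rot"]);p=s["eef_pos"];frm=(*p,np.degrees(np.arctan2(R[1,2],R[0,2])))
        print("now",np.round(frm,4),"w",round(float(s["gripper_width"]),4),"F",np.round(s["contact_force"],2),"t",s["t"],"tilt",np.round(R[:2,0],4))
    def M(x,y,a):
        a=np.radians(a);c,s=np.cos(a),np.sin(a)  # columns: tool z, tool -y
        return np.array([[c,-s,x],[s,c,y],[0,0,1]])
    D=np.linalg.inv(M(frm[0],frm[1],frm[3]))@M(x,y,ang)
    r=expm(np.real(logm(D))/n)
    # local axes of M: first = tool z, second = (-s,c) = tool y
    print(n,"rows: [[%.2f,%.2f,%.2f],%.3f]"%((frm[2]-z)/n*100,r[1,2]*100,r[0,2]*100,-np.degrees(np.arctan2(r[1,0],r[0,0]))/6))
E
python3 - <<'E'
import plant;print([n for n in dir(plant) if n[0]!='_'])
from h import *
plan(.66,.035,.08,-10,20)
E
```

```text
['PlanningError', 'camera', 'observe', 'sign_off', 'tips_ahead']
now [ 0.2629  0.5939  0.2475 66.1193] w 0.0856 F [0.19 1.01 0.34] t 0.1 tilt [-0.0007 -0.0016]
20 rows: [[0.84,-3.68,0.35],0.634]
```

Request:
step_arm(
  motion=[
    [[0, -3.68, 0.35], 0.634, 0.6],
    [[0, -3.68, 0.35], 0.634, 0.6],
    [[0, -3.68, 0.35], 0.634, 0.6],
    [[0, -3.68, 0.35], 0.634, 0.6],
    [[0, -3.68, 0.35], 0.634, 0.6],
    [[0, -3.68, 0.35], 0.634, 0.6],
    [[0, -3.68, 0.35], 0.634, 0.6],
    [[0, -3.68, 0.35], 0.634, 0.6],
    [[0, -3.68, 0.35], 0.634, 0.6],
    [[0, -3.68, 0.35], 0.634, 0.6],
  ],
  force=30,
)

```text
t: 1.35
eef_pos: [0.5589, 0.3822, 0.2477]
tcp_rot: [[-0.001, -0.469, 0.883], [-0.001, 0.883, 0.469], [-1.0, -0.0, -0.001]]
contact_force: [-0.4, -0.5, 0.0]
gripper_width: 0.0511
```

Request:
step_arm(
  motion=[
    [[1, -3.68, 0.35], 0.634, 0.6],
    [[1, -3.68, 0.35], 0.634, 0.6],
    [[2, -3.68, 0.35], 0.634, 0.6],
    [[2, -3.68, 0.35], 0.634, 0.6],
    [[2, -3.68, 0.35], 0.634, 0.6],
    [[2, -3.68, 0.35], 0.634, 0.6],
    [[2, -3.68, 0.35], 0.634, 0.6],
    [[2, -3.68, 0.35], 0.634, 0.6],
    [[2, -3.68, 0.35], 0.634, 0.6],
    [[1, -3.68, 0.35], 0.634, 0.6],
  ],
)

```text
t: 2.6
eef_pos: [0.6599, 0.034, 0.0765]
tcp_rot: [[-0.002, 0.175, 0.985], [-0.0, 0.985, -0.175], [-1.0, -0.001, -0.002]]
contact_force: [-1.1, 0.8, -0.0]
gripper_width: 0.0514
```

Request:
step_arm(
  motion=[
    [[2.0, 0, 0], 0, 0.6],
    [[1.5, 0, 0], 0, 0.6],
    [[0.75, 0, 0], 0, 0.6],
    [[0, 0, 0], 0, 0.6],
  ],
)

```text
t: 3.1
eef_pos: [0.6604, 0.0365, 0.0351]
tcp_rot: [[-0.001, 0.171, 0.985], [0.001, 0.985, -0.171], [-1.0, 0.0, -0.001]]
contact_force: [0.5, -0.4, 1.5]
gripper_width: 0.0514
```

Request:
step_arm(
  motion=[
    [[0.3, 0, 0], 0, 0.6],
    [[0, 0, 0], 0, 0.6],
  ],
)

```text
t: 3.35
eef_pos: [0.661, 0.0353, 0.0331]
tcp_rot: [[0.001, 0.173, 0.985], [0.0, 0.985, -0.173], [-1.0, 0.0, 0.001]]
contact_force: [-0.1, -0.2, 0.1]
gripper_width: 0.0511
```

Request:
step_arm(
  motion=[
    [[0.3, 0, 0], 0, 0.6],
    [[0, 0, 0], 0, 0.6],
  ],
)

```text
t: 3.6
eef_pos: [0.6607, 0.0351, 0.0297]
tcp_rot: [[-0.0, 0.173, 0.985], [0.0, 0.985, -0.173], [-1.0, 0.0, -0.0]]
contact_force: [-0.1, -0.3, -0.2]
gripper_width: 0.0509
```

Request:
step_arm(
  motion=[
    [[0.4, 0, 0], 0, 0.6],
    [[0, 0, 0], 0, 0.6],
  ],
)

```text
t: 3.85
eef_pos: [0.6605, 0.035, 0.0253]
tcp_rot: [[-0.001, 0.173, 0.985], [0.0, 0.985, -0.173], [-1.0, -0.0, -0.001]]
contact_force: [-0.7, -0.6, 0.2]
gripper_width: 0.0514
```

Request:
step_arm(
  motion=[
    [[0.3, 0, 0], 0, 0.6],
    [[0, 0, 0], 0, 0.6],
  ],
)

```text
t: 4.1
eef_pos: [0.6606, 0.035, 0.0225]
tcp_rot: [[-0.001, 0.173, 0.985], [0.0, 0.985, -0.173], [-1.0, -0.0, -0.001]]
contact_force: [0.3, 0.1, -0.6]
gripper_width: 0.0513
```

Request:
step_arm(
  motion=[
    [[0.3, 0, 0], 0, 0.6],
    [[0, 0, 0], 0, 0.6],
  ],
)

```text
t: 4.35
eef_pos: [0.6606, 0.035, 0.0195]
tcp_rot: [[-0.001, 0.173, 0.985], [-0.0, 0.985, -0.173], [-1.0, -0.0, -0.001]]
contact_force: [-0.1, 0.5, -0.7]
gripper_width: 0.0514
```

Request:
step_arm(
  motion=[
    [[0.2, 0, 0], 0, 0.6],
    [[0, 0, 0], 0, 0.6],
  ],
)

```text
t: 4.6
eef_pos: [0.6607, 0.035, 0.0176]
tcp_rot: [[-0.0, 0.173, 0.985], [0.0, 0.985, -0.173], [-1.0, -0.0, -0.0]]
contact_force: [-0.1, 0.7, -0.5]
gripper_width: 0.0513
```

Request:
step_arm(
  motion=[
    [[0.15, 0, 0], 0, 0.6],
    [[0, 0, 0], 0, 0.6],
  ],
)

```text
t: 4.85
eef_pos: [0.6607, 0.035, 0.0162]
tcp_rot: [[-0.0, 0.173, 0.985], [0.0, 0.985, -0.173], [-1.0, -0.0, -0.0]]
contact_force: [-0.1, -0.2, -0.3]
gripper_width: 0.0512
```

Request:
step_arm(
  motion=[
    [[0.15, 0, 0], 0, 0.6],
    [[0, 0, 0], 0, 0.6],
  ],
)

```text
t: 5.1
eef_pos: [0.6607, 0.035, 0.0146]
tcp_rot: [[-0.0, 0.173, 0.985], [0.0, 0.985, -0.173], [-1.0, -0.0, -0.0]]
contact_force: [-1.3, 0.2, 0.3]
gripper_width: 0.051
```

Request:
step_arm(
  motion=[
    [[0.1, 0, 0], 0, 0.6],
    [[0, 0, 0], 0, 0.6],
  ],
)

```text
t: 5.35
eef_pos: [0.6609, 0.0351, 0.014]
tcp_rot: [[0.0, 0.173, 0.985], [0.0, 0.985, -0.173], [-1.0, 0.0, 0.0]]
contact_force: [-0.5, 0.3, 1.1]
gripper_width: 0.051
```

Request:
step_arm(
  motion=[
    [[0.1, 0, 0], 0, 0.6],
    [[0, 0, 0], 0, 0.6],
  ],
)

```text
t: 5.6
eef_pos: [0.6609, 0.035, 0.0139]
tcp_rot: [[0.0, 0.173, 0.985], [0.0, 0.985, -0.173], [-1.0, 0.0, 0.0]]
contact_force: [-2.1, -0.2, 6.9]
gripper_width: 0.051
```

Run:
```python
from h import *
plan(.671,-.1415,.16,-17,6)
```

```text
now [ 0.6609  0.035   0.0139 -9.964 ] w 0.051 F [-2.08 -0.16  6.93] t 5.6 tilt [0.0002 0.0004]
6 rows: [[-2.44,-2.83,0.82],0.195]
```

Request:
step_arm(
  motion=[
    [[-4, 0, 0], 0, 0.6],
    [[-5, 0, 0], 0, 0.6],
    [[-5.5, 0, 0], 0, 0.6],
    [[0, -2.83, 0.82], 0.2, 0.6],
    [[0, -2.83, 0.82], 0.2, 0.6],
    [[0, -2.83, 0.82], 0.2, 0.6],
    [[0, -2.83, 0.82], 0.2, 0.6],
    [[0, -2.83, 0.82], 0.2, 0.6],
    [[0, -2.83, 0.82], 0.2, 0.6],
    [[0, 0, 0], 0, 0.6],
  ],
)

```text
t: 6.85
eef_pos: [0.6699, -0.1455, 0.1578]
tcp_rot: [[-0.0, 0.3, 0.954], [-0.003, 0.954, -0.3], [-1.0, -0.003, 0.0]]
contact_force: [-1.0, 0.1, 0.0]
gripper_width: 0.0514
```

Run:
```python
from h import *
plan(.672,-.1415,.086,-17.5,4)
from plant import camera
c=camera("side")["color"][:,:,::-1];cv2.imwrite("pics/s1.png",cv2.resize(c[150:285,320:480],None,fx=4,fy=4,interpolation=cv2.INTER_CUBIC))
```

```text
now [  0.6699  -0.1455   0.1578 -17.4419] w 0.0514 F [-0.97  0.06  0.03] t 6.85 tilt [-0.0003 -0.0026]
4 rows: [[1.80,0.11,0.02],0.002]
```

View pics/s1.png

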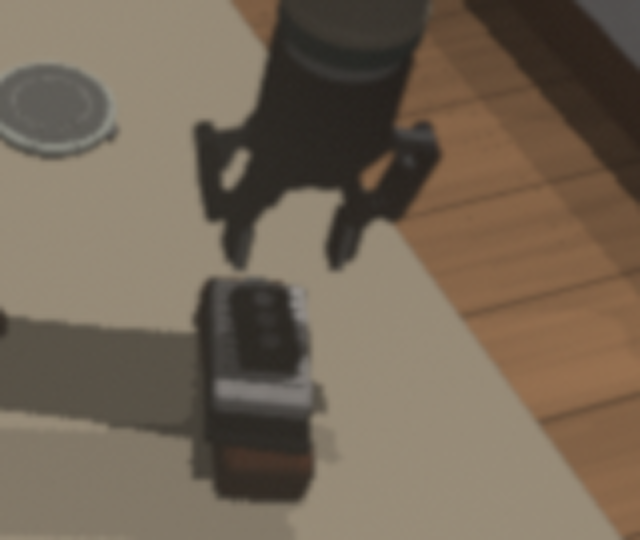

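The gripper (tips near 235,260 and 340,262 in the crop) straddles the fob, so I'll descend now.

Request:
step_arm(
  motion=[
    [[0, 0.2, 0.1], 0, 0.6],
    [[2, 0, 0], 0, 0.6],
    [[2, 0, 0], 0, 0.6],
    [[1.5, 0, 0], 0, 0.6],
    [[0.7, 0, 0], 0, 0.6],
    [[0, 0, 0], 0, 0.6],
    [[0, 0, 0], 0, 0.6],
  ],
)

```text
t: 7.78
eef_pos: [0.6727, -0.14, 0.0964]
tcp_rot: [[0.001, 0.295, 0.955], [-0.0, 0.955, -0.295], [-1.0, -0.0, 0.001]]
contact_force: [-0.1, 0.9, 0.1]
gripper_width: 0.0513
```

Run:
```python
from h import *
plan(.672,-.1415,.0855,-17.5,1)
```

```text
now [  0.6727  -0.14     0.0964 -17.1688] w 0.0513 F [-0.13  0.86  0.08] t 7.775 tilt [ 0.0011 -0.0004]
1 rows: [[1.09,-0.16,-0.02],0.055]
```

Request:
step_arm(
  motion=[
    [[0.7, -0.16, 0], 0.05, 0.6],
    [[0.35, 0, 0], 0, 0.6],
    [[0, 0, 0], 0, 0.6],
    [[0, 0, 0], 0, 0.3],
    [[0, 0, 0], 0, 0.3],
    [[0, 0, 0], 0, 0.3],
    [[0, 0, 0], 0, 0.3],
    [[0, 0, 0], 0, 0.3],
  ],
  force=30,
)

```text
t: 8.78
eef_pos: [0.672, -0.1413, 0.0856]
tcp_rot: [[0.001, 0.3, 0.954], [-0.0, 0.954, -0.3], [-1.0, 0.0, 0.001]]
contact_force: [0.4, -0.0, 2.5]
gripper_width: 0.0371
```

Request:
step_arm(
  motion=[
    [[-0.5, 0, 0], 0, 0.3],
    [[-1, 0, 0], 0, 0.3],
    [[-2, 0, 0], 0, 0.3],
    [[-3, 0, 0], 0, 0.3],
    [[-2, 0, 0], 0, 0.3],
    [[0, 0, 0], 0, 0.3],
  ],
)

```text
t: 9.52
eef_pos: [0.673, -0.1417, 0.1728]
tcp_rot: [[0.004, 0.3, 0.954], [-0.001, 0.954, -0.3], [-1.0, 0.001, 0.004]]
contact_force: [0.5, -0.0, -0.8]
gripper_width: 0.0372
```

Run:
```python
from h import *
plan(.453,-.378,.17,-40,12)
from plant import camera
c=camera("side")["color"][:,:,::-1];cv2.imwrite("pics/s2.png",cv2.resize(c[150:285,320:480],None,fx=4,fy=4,interpolation=cv2.INTER_CUBIC))
t=camera("top")["color"][:,:,::-1];cv2.imwrite("pics/t2.png",t)
```

```text
now [  0.673   -0.1417   0.1728 -17.4619] w 0.0372 F [ 0.47 -0.03 -0.8 ] t 9.525 tilt [ 0.0042 -0.0008]
12 rows: [[0.02,-2.61,-0.71],0.313]
```

View pics/s2.png

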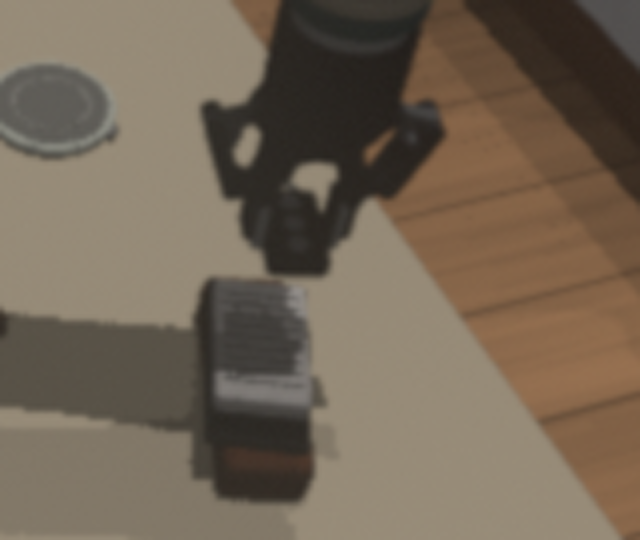

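The side crop shows the fob held level between the fingers (300,235) and the ribbed card case bare beneath it at (260,340). Next, on to the dish.

Request:
step_arm(
  motion=[
    [[0, -2.65, -0.73], 0.313, 0.3],
    [[0, -2.65, -0.73], 0.313, 0.3],
    [[0, -2.65, -0.73], 0.313, 0.3],
    [[0, -2.65, -0.73], 0.313, 0.3],
    [[0, -2.65, -0.73], 0.313, 0.3],
    [[0, -2.65, -0.73], 0.313, 0.3],
    [[0, -2.65, -0.73], 0.313, 0.3],
    [[0, -2.65, -0.73], 0.313, 0.3],
    [[0, -2.65, -0.73], 0.313, 0.3],
    [[0, -2.65, -0.73], 0.313, 0.3],
  ],
)

```text
t: 10.88
eef_pos: [0.4897, -0.348, 0.1703]
tcp_rot: [[0.0, 0.593, 0.805], [-0.0, 0.805, -0.593], [-1.0, 0.0, 0.0]]
contact_force: [0.0, -0.2, -0.8]
gripper_width: 0.0374
```

Request:
step_arm(
  motion=[
    [[0, -2.65, -0.73], 0.313, 0.3],
    [[0, -2.65, -0.73], 0.313, 0.3],
    [[3, 0, 0], 0, 0.3],
    [[3, 0, 0], 0, 0.3],
    [[3, 0, 0], 0, 0.3],
    [[2, 0, 0], 0, 0.3],
    [[1, 0, 0], 0, 0.3],
    [[0, 0, 0], 0, 0.3],
    [[0, 0, 0], 0, 0.3],
  ],
)

```text
t: 12.0
eef_pos: [0.4477, -0.3808, 0.0511]
tcp_rot: [[0.001, 0.643, 0.766], [-0.001, 0.766, -0.643], [-1.0, -0.0, 0.001]]
contact_force: [-0.1, 0.2, -0.9]
gripper_width: 0.0378
```

Run:
```python
from h import *
plan(.4495,-.383,.0253,-40,2)
```

```text
now [  0.4477  -0.3808   0.0511 -40.0115] w 0.0378 F [-0.1   0.22 -0.9 ] t 12.0 tilt [ 0.001 -0.001]
2 rows: [[1.29,-0.03,0.14],-0.001]
```

Request:
step_arm(
  motion=[
    [[1.2, 0, 0.28], 0, 0.3],
    [[0.8, 0, 0], 0, 0.3],
    [[0.3, 0, 0], 0, 0.3],
    [[0, 0, 0], 0, 0.3],
  ],
)

```text
t: 12.5
eef_pos: [0.4493, -0.3819, 0.0269]
tcp_rot: [[-0.001, 0.643, 0.766], [0.0, 0.766, -0.643], [-1.0, -0.0, -0.001]]
contact_force: [-0.6, -0.1, -0.8]
gripper_width: 0.0375
```

Request:
step_arm(
  motion=[
    [[0.3, 0, 0], 0, 0.3],
    [[0, 0, 0], 0, 0.3],
  ],
)

```text
t: 12.75
eef_pos: [0.4497, -0.3823, 0.0245]
tcp_rot: [[0.0, 0.643, 0.766], [-0.0, 0.766, -0.643], [-1.0, -0.0, 0.001]]
contact_force: [-0.8, -0.4, 1.0]
gripper_width: 0.0375
```

Contact is made, so I'll release and retreat. Then I measure the card case again from the pictures.

Request:
step_arm(
  motion=[
    [[0, 0, 0], 0, 0.4],
    [[0, 0, 0], 0, 0.5],
    [[0, 0, 0], 0, 0.6],
    [[0, 0, 0], 0, 0.6],
    [[-1.5, 0, 0], 0, 0.6],
    [[-3, 0, 0], 0, 0.6],
    [[-5, 0, 0], 0, 0.6],
    [[-5, 0, 0], 0, 0.6],
    [[0, 0, 0], 0, 0.88],
    [[0, 0, 0], 0, 0.88],
  ],
)

```text
t: 14.0
eef_pos: [0.4496, -0.3816, 0.1698]
tcp_rot: [[0.001, 0.643, 0.766], [0.0, 0.766, -0.643], [-1.0, 0.0, 0.0]]
contact_force: [0.6, 0.7, -0.3]
gripper_width: 0.0753
```

Run:
```python
from h import *
plan(.672,-.143,.17,-26,12)
from plant import camera
k=lambda im,x,y,w,h,f:cv2.resize(im[y:y+h,x:x+w],None,fx=f,fy=f,interpolation=cv2.INTER_CUBIC)
t=camera("top")["color"][:,:,::-1];s=camera("side")["color"][:,:,::-1]
A=k(t,295,112,66,54,6);B=k(s,360,212,66,54,6);D=k(s,300,315,80,45,4.95);
out=np.zeros((324+230,800,3),np.uint8)
out[:324,:396]=A;out[:324,400:796]=B;D=D[:230];out[324:324+len(D),:D.shape[1]]=D
D2=k(t,365,180,80,45,4.95)[:230];out[324:324+len(D2),400:400+D2.shape[1]]=D2
cv2.imwrite("pics/m3.png",np.clip(out*1.4,0,255).astype(np.uint8))
```

```text
now [  0.4496  -0.3816   0.1698 -39.9827] w 0.0753 F [ 0.59  0.69 -0.35] t 14.0 tilt [0.0006 0.0001]
12 rows: [[-0.00,2.69,0.45],-0.194]
```

View pics/m3.png

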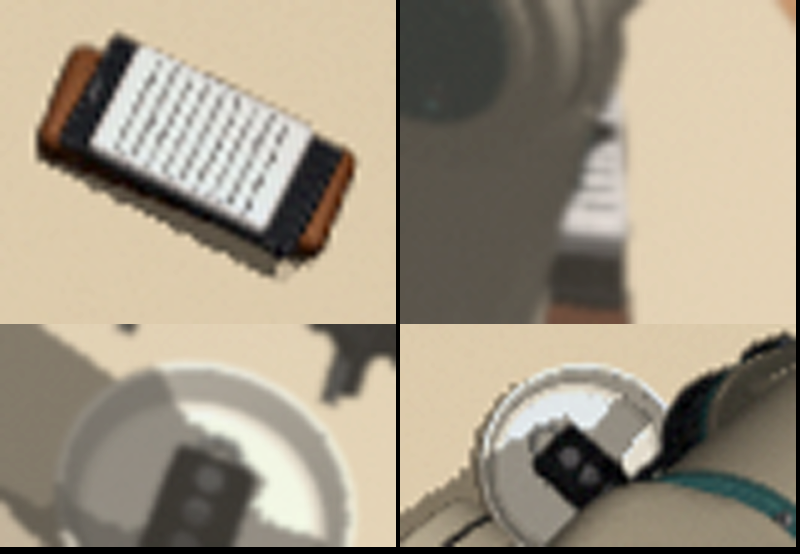

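The fob lies flat in the dish (loop at 545,435) and the pile has not moved. In the top-left panel the card corners are about (137,45), (313,133), (267,228) and (90,142).

Run:
```python
from h import *
T=lambda uv,z:bp("top",crop2px(uv,295,112,6),z)
print("card",rect(T([(137,45),(313,133),(267,228),(90,142)],.066)))
print("phone",rect(T([(118,35),(353,150),(290,257),(62,145)],.048)))
print("screen ends", T([(118,35),(62,145)],.048))
```

```text
card (array([ 0.671 , -0.1437]), 'ang', np.float64(-115.2), 'ang2-90', np.float64(65.5), 'size', array([0.0995, 0.0547]))
phone (array([ 0.6704, -0.1477]), 'ang', np.float64(-115.1), 'ang2-90', np.float64(62.7), 'size', array([0.1321, 0.0643]))
screen ends [[ 0.727455   -0.10167457]
 [ 0.66941214 -0.07407342]]
```

Request:
step_arm(
  motion=[
    [[0, 2.69, 0.45], -0.194, 0.88],
    [[0, 2.69, 0.45], -0.194, 0.88],
    [[0, 2.69, 0.45], -0.194, 0.88],
    [[0, 2.69, 0.45], -0.194, 0.88],
    [[0, 2.69, 0.45], -0.194, 0.88],
    [[0, 2.69, 0.45], -0.194, 0.88],
    [[0, 2.69, 0.45], -0.194, 0.88],
    [[0, 2.69, 0.45], -0.194, 0.88],
    [[0, 2.69, 0.45], -0.194, 0.88],
    [[0, 2.69, 0.45], -0.194, 0.88],
  ],
)

```text
t: 15.35
eef_pos: [0.6407, -0.1856, 0.1693]
tcp_rot: [[-0.0, 0.474, 0.881], [-0.0, 0.881, -0.474], [-1.0, -0.0, -0.0]]
contact_force: [-0.7, -0.1, 0.4]
gripper_width: 0.0755
```

Request:
step_arm(
  motion=[
    [[0, 2.69, 0.45], -0.194, 0.88],
    [[0, 2.69, 0.45], -0.194, 0.88],
    [[1.5, 0, 0], 0, 0.88],
    [[2, 0, 0], 0, 0.88],
    [[1.5, 0, 0], 0, 0.88],
    [[0, 0, 0], 0, 0.88],
    [[0, 0, 0], 0, 0.88],
  ],
)

```text
t: 16.23
eef_pos: [0.6727, -0.1444, 0.1195]
tcp_rot: [[0.0, 0.44, 0.898], [-0.0, 0.898, -0.44], [-1.0, -0.0, 0.0]]
contact_force: [0.6, 0.9, 0.3]
gripper_width: 0.0753
```

Run:
```python
from h import *
plan(.6715,-.143,.065,-25.8,1)
```

```text
now [  0.6727  -0.1444   0.1195 -26.086 ] w 0.0753 F [0.59 0.89 0.28] t 16.225 tilt [ 0.0004 -0.0004]
1 rows: [[5.45,0.07,-0.17],-0.048]
```

Request:
step_arm(
  motion=[
    [[1.5, 0.05, -0.15], -0.08, 0.88],
    [[1.8, 0, 0], 0, 0.88],
    [[1.2, 0, 0], 0, 0.88],
    [[0.6, 0, 0], 0, 0.88],
    [[0.35, 0, 0], 0, 0.88],
    [[0, 0, 0], 0, 0.88],
    [[0, 0, 0], 0, 0.55],
    [[0, 0, 0], 0, 0.55],
    [[0, 0, 0], 0, 0.55],
    [[0, 0, 0], 0, 0.55],
  ],
)

```text
t: 17.48
eef_pos: [0.672, -0.1427, 0.0655]
tcp_rot: [[0.001, 0.431, 0.902], [-0.0, 0.902, -0.431], [-1.0, 0.0, 0.001]]
contact_force: [0.0, 0.1, 5.2]
gripper_width: 0.059
```

Request:
step_arm(
  motion=[
    [[0, 0, 0], 0, 0.55],
  ],
)

```text
t: 17.6
eef_pos: [0.672, -0.1427, 0.0655]
tcp_rot: [[0.001, 0.431, 0.902], [-0.0, 0.902, -0.431], [-1.0, 0.0, 0.001]]
contact_force: [-0.4, -0.2, 5.8]
gripper_width: 0.059
```

Request:
step_arm(
  motion=[
    [[-0.5, 0, 0], 0, 0.55],
    [[-1.5, 0, 0], 0, 0.55],
    [[-3, 0, 0], 0, 0.55],
    [[-3, 0, 0], 0, 0.55],
    [[-2, 0, 0], 0, 0.55],
    [[0, 0, 0], 0, 0.55],
  ],
)

```text
t: 18.35
eef_pos: [0.6725, -0.1428, 0.1668]
tcp_rot: [[0.003, 0.431, 0.902], [-0.001, 0.902, -0.431], [-1.0, 0.001, 0.003]]
contact_force: [0.5, 1.1, -1.1]
gripper_width: 0.059
```

Run:
```python
from h import *
plan(.439,.2936,.1655,4.8,20)
```

```text
now [  0.6725  -0.1428   0.1668 -25.5438] w 0.059 F [ 0.45  1.13 -1.13] t 18.35 tilt [ 0.0034 -0.0007]
20 rows: [[0.01,1.94,-1.59],-0.253]
```

Request:
step_arm(
  motion=[
    [[0, 1.94, -1.59], -0.253, 0.55],
    [[0, 1.94, -1.59], -0.253, 0.55],
    [[0, 1.94, -1.59], -0.253, 0.55],
    [[0, 1.94, -1.59], -0.253, 0.55],
    [[0, 1.94, -1.59], -0.253, 0.55],
    [[0, 1.94, -1.59], -0.253, 0.55],
    [[0, 1.94, -1.59], -0.253, 0.55],
    [[0, 1.94, -1.59], -0.253, 0.55],
    [[0, 1.94, -1.59], -0.253, 0.55],
    [[0, 1.94, -1.59], -0.253, 0.55],
  ],
)

```text
t: 19.6
eef_pos: [0.5826, 0.0931, 0.1649]
tcp_rot: [[0.0, 0.178, 0.984], [0.0, 0.984, -0.178], [-1.0, 0.0, 0.0]]
contact_force: [-0.2, 0.3, -1.3]
gripper_width: 0.0593
```

Request:
step_arm(
  motion=[
    [[0, 1.94, -1.59], -0.253, 0.55],
    [[0, 1.94, -1.59], -0.253, 0.55],
    [[0, 1.94, -1.59], -0.253, 0.55],
    [[0, 1.94, -1.59], -0.253, 0.55],
    [[0, 1.94, -1.59], -0.253, 0.55],
    [[0, 1.94, -1.59], -0.253, 0.55],
    [[0, 1.94, -1.59], -0.253, 0.55],
    [[0, 1.94, -1.59], -0.253, 0.55],
    [[0, 1.94, -1.59], -0.253, 0.55],
    [[0, 1.94, -1.59], -0.253, 0.55],
  ],
)

```text
t: 20.85
eef_pos: [0.4359, 0.2956, 0.165]
tcp_rot: [[0.0, -0.086, 0.996], [0.0, 0.996, 0.086], [-1.0, 0.0, 0.0]]
contact_force: [0.3, -0.3, -0.8]
gripper_width: 0.0591
```

Request:
step_arm(
  motion=[
    [[2.5, 0, 0], 0, 0.55],
    [[3.5, 0, 0], 0, 0.55],
    [[2.5, 0, 0], 0, 0.55],
    [[1.5, 0, 0], 0, 0.55],
    [[0.7, 0, 0], 0, 0.55],
    [[0, 0, 0], 0, 0.55],
    [[0, 0, 0], 0, 0.55],
  ],
)

```text
t: 21.72
eef_pos: [0.4376, 0.2948, 0.0586]
tcp_rot: [[0.001, -0.084, 0.996], [0.001, 0.996, 0.084], [-1.0, 0.001, 0.001]]
contact_force: [-0.5, 0.5, -1.1]
gripper_width: 0.0595
```

Run:
```python
from h import *
plan(.439,.2936,.0228,4.8,1)
```

```text
now [0.4376 0.2948 0.0586 4.8097] w 0.0595 F [-0.46  0.5  -1.11] t 21.725 tilt [0.0012 0.0009]
1 rows: [[3.58,-0.13,0.13],0.002]
```

Request:
step_arm(
  motion=[
    [[1.3, -0.13, 0.13], 0, 0.55],
    [[1.2, 0, 0], 0, 0.55],
    [[0.6, 0, 0], 0, 0.55],
    [[0.25, 0, 0], 0, 0.55],
    [[0, 0, 0], 0, 0.55],
    [[0, 0, 0], 0, 0.55],
  ],
)

```text
t: 22.48
eef_pos: [0.4387, 0.2933, 0.0245]
tcp_rot: [[0.0, -0.084, 0.996], [0.0, 0.996, 0.084], [-1.0, 0.0, 0.0]]
contact_force: [0.3, 0.1, -0.9]
gripper_width: 0.0593
```

Request:
step_arm(
  motion=[
    [[0.25, 0, 0], 0, 0.55],
    [[0, 0, 0], 0, 0.55],
    [[0, 0, 0], 0, 0.55],
  ],
)

```text
t: 22.85
eef_pos: [0.4388, 0.2935, 0.0224]
tcp_rot: [[0.001, -0.084, 0.996], [0.001, 0.996, 0.084], [-1.0, 0.001, 0.001]]
contact_force: [-0.5, 0.2, 5.3]
gripper_width: 0.0593
```

Request:
step_arm(
  motion=[
    [[0, 0, 0], 0, 0.75],
    [[0, 0, 0], 0, 0.84],
    [[0, 0, 0], 0, 0.84],
    [[0, 0, 0], 0, 0.84],
    [[-1.5, 0, 0], 0, 0.84],
    [[-3, 0, 0], 0, 0.84],
    [[-5, 0, 0], 0, 0.84],
    [[-5, 0, 0], 0, 0.84],
    [[0, 0, 0], 0, 0.88],
  ],
)

```text
t: 23.98
eef_pos: [0.4408, 0.2946, 0.1714]
tcp_rot: [[0.007, -0.084, 0.996], [0.005, 0.996, 0.084], [-1.0, 0.005, 0.007]]
contact_force: [0.2, 0.0, 0.3]
gripper_width: 0.0751
```

Run:
```python
from h import *
plan(.671,-.147,.167,-26.5,20)
from plant import camera
k=lambda im,x,y,w,h,f:cv2.resize(im[y:y+h,x:x+w],None,fx=f,fy=f,interpolation=cv2.INTER_CUBIC)
t=camera("top")["color"][:,:,::-1];s=camera("side")["color"][:,:,::-1]
out=np.zeros((600,800,3),np.uint8)
out[:324,:396]=k(t,295,112,66,54,6);out[:324,400:796]=k(s,360,212,66,54,6)
out[324:599,:400]=k(t,145,180,80,55,5);out[324:599,400:]=k(s,215,130,80,55,5)
cv2.imwrite("pics/m4.png",np.clip(out*1.4,0,255).astype(np.uint8))
```

```text
now [0.4408 0.2946 0.1714 4.8028] w 0.0751 F [0.19 0.01 0.32] t 23.975 tilt [0.007  0.0053]
20 rows: [[0.02,-2.00,1.54],0.261]
```

View pics/m4.png

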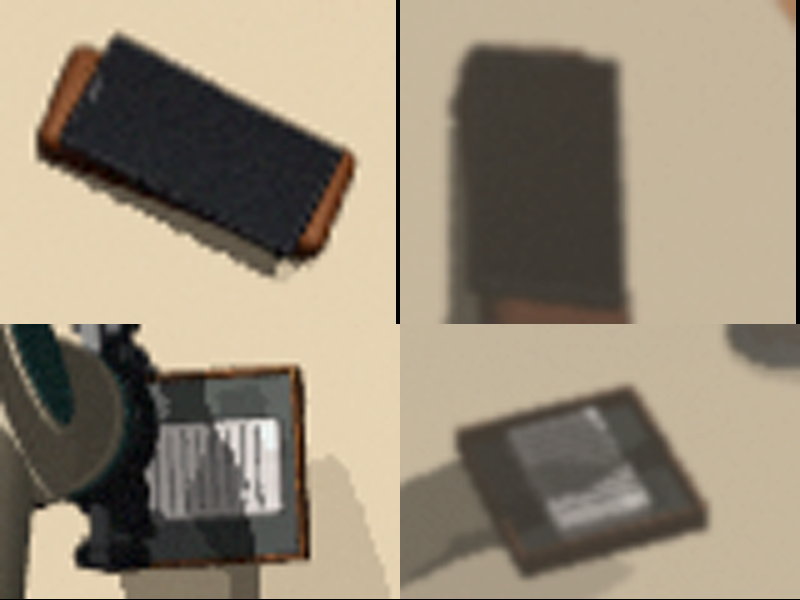

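The card case lies flat inside the square tray (bottom panels, centre about 215,468). The phone is bare, with top-view corners about (118,35), (348,152), (288,254) and (60,143), and side-view corners (472,47), (617,62), (624,303) and (468,290).

Run:
```python
from h import *
T=lambda uv,z:bp("top",crop2px(uv,295,112,6),z)
S=lambda uv,z:bp("side",crop2px(np.array(uv)-[400,0],360,212,6),z)
a=T([(118,35),(348,152),(288,254),(60,143)],.048);b=S([(472,47),(468,290),(624,303),(617,62)],.048)
print(rect(a),rect(b));print(a,b)
```

```text
(array([ 0.6708, -0.1465]), 'ang', np.float64(-115.5), 'ang2-90', np.float64(62.1), 'size', array([0.1311, 0.0626])) (array([ 0.6713, -0.1443]), 'ang', np.float64(-116.5), 'ang2-90', np.float64(-114.6), 'size', array([0.1342, 0.0633]))
[[ 0.727455   -0.10167457]
 [ 0.66939824 -0.2206856 ]
 [ 0.61578277 -0.19070158]
 [ 0.67042608 -0.07302743]] [[ 0.67265112 -0.0706349 ]
 [ 0.61244362 -0.19174819]
 [ 0.67034356 -0.21702152]
 [ 0.72979282 -0.0979759 ]]
```

Request:
step_arm(
  motion=[
    [[0, -2, 1.54], 0.261, 0.88],
    [[0, -2, 1.54], 0.261, 0.88],
    [[0, -2, 1.54], 0.261, 0.88],
    [[0, -2, 1.54], 0.261, 0.88],
    [[0, -2, 1.54], 0.261, 0.88],
    [[0, -2, 1.54], 0.261, 0.88],
    [[0, -2, 1.54], 0.261, 0.88],
    [[0, -2, 1.54], 0.261, 0.88],
    [[0, -2, 1.54], 0.261, 0.88],
    [[0, -2, 1.54], 0.261, 0.88],
  ],
)

```text
t: 25.32
eef_pos: [0.5833, 0.0872, 0.1652]
tcp_rot: [[-0.003, 0.189, 0.982], [-0.0, 0.982, -0.189], [-1.0, -0.001, -0.003]]
contact_force: [0.9, 0.2, 0.2]
gripper_width: 0.0752
```

Request:
step_arm(
  motion=[
    [[0, -2, 1.54], 0.261, 0.94],
    [[0, -2, 1.54], 0.261, 0.94],
    [[0, -2, 1.54], 0.261, 0.94],
    [[0, -2, 1.54], 0.261, 0.94],
    [[0, -2, 1.54], 0.261, 0.94],
    [[0, -2, 1.54], 0.261, 0.94],
    [[0, -2, 1.54], 0.261, 0.94],
    [[0, -2, 1.54], 0.261, 0.94],
    [[0, -2, 1.54], 0.261, 0.94],
    [[0, -2, 1.54], 0.261, 0.94],
  ],
)

```text
t: 26.58
eef_pos: [0.6693, -0.1505, 0.1668]
tcp_rot: [[-0.0, 0.448, 0.894], [0.0, 0.894, -0.448], [-1.0, 0.0, -0.0]]
contact_force: [-1.0, -0.6, 0.5]
gripper_width: 0.0808
```

Request:
step_arm(
  motion=[
    [[1.5, 0, 0], 0, 0.94],
    [[2.5, 0, 0], 0, 0.94],
    [[2, 0, 0], 0, 0.94],
    [[1, 0, 0], 0, 0.94],
    [[0, 0, 0], 0, 0.94],
    [[0, 0, 0], 0, 0.94],
    [[0, 0, 0], 0, 0.94],
  ],
)

```text
t: 27.45
eef_pos: [0.6696, -0.149, 0.0977]
tcp_rot: [[0.002, 0.446, 0.895], [-0.0, 0.895, -0.446], [-1.0, 0.0, 0.002]]
contact_force: [0.5, -0.1, 0.1]
gripper_width: 0.0804
```

Run:
```python
from h import *
plan(.671,-.1455,.0518,-25.8,1)
```

```text
now [  0.6696  -0.149    0.0977 -26.5073] w 0.0804 F [ 0.47 -0.12  0.06] t 27.45 tilt [ 0.0016 -0.0003]
1 rows: [[4.59,0.38,-0.03],-0.118]
```

Request:
step_arm(
  motion=[
    [[1.5, 0.35, -0.03], -0.12, 0.94],
    [[1.5, 0, 0], 0, 0.94],
    [[0.8, 0, 0], 0, 0.94],
    [[0.4, 0, 0], 0, 0.94],
    [[0.3, 0, 0], 0, 0.94],
    [[0, 0, 0], 0, 0.94],
    [[0, 0, 0], 0, 0.94],
  ],
)

```text
t: 28.32
eef_pos: [0.6706, -0.1457, 0.0522]
tcp_rot: [[0.001, 0.435, 0.9], [-0.0, 0.9, -0.435], [-1.0, 0.0, 0.001]]
contact_force: [-0.4, 0.0, -1.1]
gripper_width: 0.0807
```

Run:
```python
from h import *
plan(.671,-.1455,.0518,-25.8,1)
```

```text
now [  0.6706  -0.1457   0.0522 -25.7888] w 0.0807 F [-0.45  0.01 -1.08] t 28.325 tilt [ 0.0007 -0.0002]
1 rows: [[0.04,0.04,0.03],0.002]
```

Request:
step_arm(
  motion=[
    [[0, 0, 0.03], 0, 0.6],
    [[0, 0, 0], 0, 0.6],
    [[0, 0, 0], 0, 0.6],
    [[0, 0, 0], 0, 0.6],
    [[0, 0, 0], 0, 0.6],
  ],
  force=30,
)

```text
t: 28.95
eef_pos: [0.671, -0.1459, 0.0525]
tcp_rot: [[0.001, 0.435, 0.9], [-0.0, 0.9, -0.435], [-1.0, 0.0, 0.001]]
contact_force: [-0.9, -0.3, 5.2]
gripper_width: 0.0639
```

Request:
step_arm(
  motion=[
    [[-0.4, 0, 0], 0, 0.6],
    [[-0.8, 0, 0], 0, 0.6],
    [[-1.5, 0, 0], 0, 0.6],
    [[-3, 0, 0], 0, 0.6],
    [[-3, 0, 0], 0, 0.6],
    [[-1.5, 0, 0], 0, 0.6],
    [[0, 0, 0], 0, 0.6],
  ],
)

```text
t: 29.82
eef_pos: [0.6712, -0.1459, 0.1552]
tcp_rot: [[0.002, 0.435, 0.9], [-0.0, 0.9, -0.435], [-1.0, 0.001, 0.002]]
contact_force: [0.9, 0.4, -2.2]
gripper_width: 0.0644
```

Run:
```python
from h import *
plan(.655,.152,.154,0,14)
from plant import camera
k=lambda im,x,y,w,h,f:cv2.resize(im[y:y+h,x:x+w],None,fx=f,fy=f,interpolation=cv2.INTER_CUBIC)
t=camera("top")["color"][:,:,::-1];s=camera("side")["color"][:,:,::-1]
out=np.zeros((400,800,3),np.uint8)
out[:,:400]=k(t,290,100,80,80,5);out[:,400:]=k(s,340,190,80,80,5)
cv2.imwrite("pics/m5.png",np.clip(out*1.4,0,255).astype(np.uint8))
```

```text
now [  0.6712  -0.1459   0.1552 -25.786 ] w 0.0644 F [ 0.89  0.42 -2.17] t 29.825 tilt [ 0.0024 -0.0004]
14 rows: [[0.01,2.06,-0.63],-0.307]
```

View pics/m5.png

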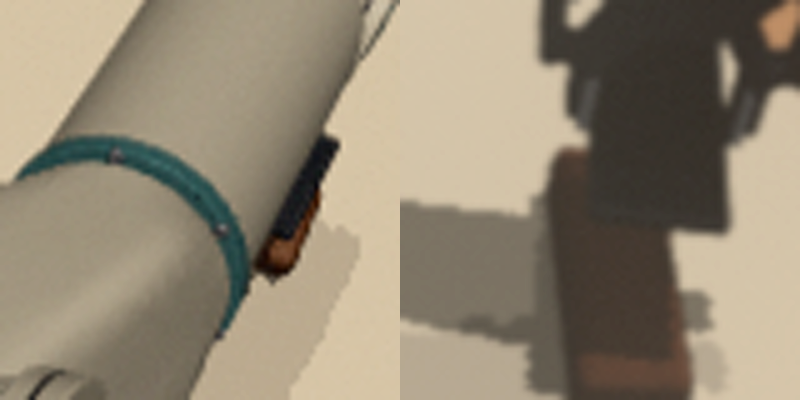

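The phone is held level (side panel, near edge 590,210 to 728,232) and the glasses case stayed put. I'll check the phone's offset in the grip and refine the pad centre in both cameras.

Run:
```python
from h import *
p=bp("side",crop2px(np.array([(592,208),(728,232)])-[400,0],340,190,5),.146)
R=np.array([.435,.9]);z=np.array([.9,-.435]);
for q in p: d=q-[.6712,-.1459];print("along y,z",np.round([d@R,d@z],4))
for n,(x,y,w,h) in {"top":(210,120,46,45),"side":(308,158,50,38)}.items():
    im=cv2.imread(f"pics/{n}0.png")[y:y+h,x:x+w]
    big=cv2.resize(im,None,fx=4,fy=4,interpolation=cv2.INTER_CUBIC)
    lab=cv2.cvtColor(big,cv2.COLOR_BGR2LAB).astype(float)
    bg=np.median(lab[:6].reshape(-1,3),0);d=np.abs(lab[:,:,2]-bg[2])
    m=(d>6).astype(np.uint8)
    cs=max(cv2.findContours(m,0,2)[0],key=cv2.contourArea);e=cv2.fitEllipse(cv2.convexHull(cs))
    c=crop2px(e[0],x,y,4);print(n,e,c,bp(n,c,.008))
    b=bp(n,crop2px(cs[:,0],x,y,4),.008);print((b.min(0)+b.max(0))/2,b.max(0)-b.min(0))
```

```text
along y,z [-0.0575 -0.0317]
along y,z [-0.0632  0.03  ]
top ((92.17992401123047, 86.88155364990234), (124.29354095458984, 128.88958740234375), 53.70564651489258) [232.669981   141.34538841] [[0.65546136 0.15208757]]
[0.65500228 0.15266257] [0.10040674 0.09897112]
side ((99.50623321533203, 78.81830596923828), (89.05265808105469, 127.82913208007812), 98.33722686767578) [332.5015583  177.32957649] [[0.65647364 0.15125595]]
[0.65530027 0.15405227] [0.0954406  0.09751479]
```

Run:
```python
from h import *
from plant import camera
im=camera("side")["color"][:,:,::-1];c=im[205:250,365:415].astype(float)
big=cv2.resize(np.clip(c*2.2,0,255).astype(np.uint8),None,fx=14,fy=13,interpolation=cv2.INTER_CUBIC)
Y=np.array([.435,.9,0]);Z=np.array([.9,-.435,0]);o=np.array([.6712,-.1459,.1552])
for h,col in((-.0043,(0,0,255)),(-.0143,(0,255,0))):
    for sz in(-1,1):
        for L in (-.067,-.060):
            u=pj("side",o+Y*L+Z*sz*.0325+[0,0,h])[0];u=((u-[365,205]+.5)*[14,13]-.5).astype(int)
            cv2.circle(big,tuple(u),4,col if L<-.065 else (255,128,0),-1)
cv2.imwrite("pics/p6.png",big)
print("top corner",[np.round([(q-o[:2])@Y[:2],(q-o[:2])@Z[:2]],4) for q in bp("top",crop2px([(338,142),(278,235)],290,100,5),.151)])
```

```text
top corner [array([-0.0643,  0.0303]), array([-0.0579, -0.033 ])]
```

View pics/p6.png

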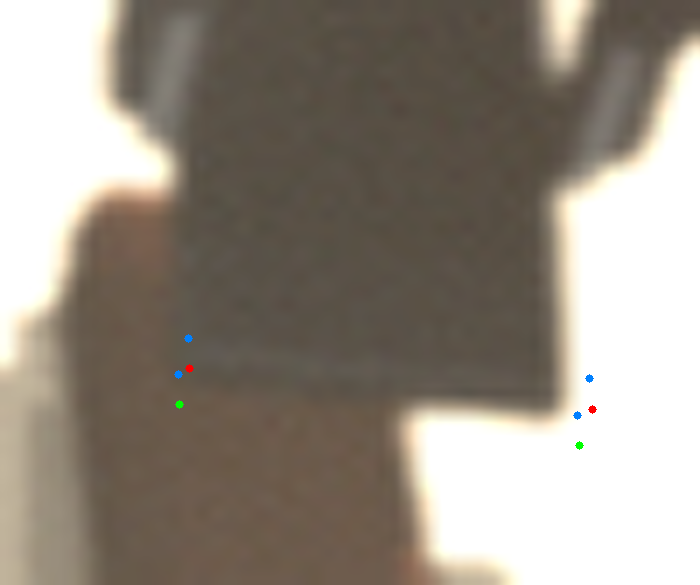

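The phone's near end sits about 60–64 mm from the TCP (bottom edge 190,380 to 560,411), so its centre is roughly 3 mm along +tool-y of the grip. I compensate for that and move to the pad.

Request:
step_arm(
  motion=[
    [[0, 2.05, -0.63], -0.307, 0.6],
    [[0, 2.05, -0.63], -0.307, 0.6],
    [[0, 2.05, -0.63], -0.307, 0.6],
    [[0, 2.05, -0.63], -0.307, 0.6],
    [[0, 2.05, -0.63], -0.307, 0.6],
    [[0, 2.05, -0.63], -0.307, 0.6],
    [[0, 2.05, -0.63], -0.307, 0.6],
    [[0, 2.05, -0.63], -0.307, 0.6],
    [[0, 2.05, -0.63], -0.307, 0.6],
    [[0, 2.05, -0.63], -0.307, 0.6],
  ],
)

```text
t: 31.22
eef_pos: [0.6719, 0.0692, 0.1538]
tcp_rot: [[-0.0, 0.126, 0.992], [0.0, 0.992, -0.126], [-1.0, 0.0, -0.0]]
contact_force: [-0.3, 0.1, -2.3]
gripper_width: 0.0641
```

Request:
step_arm(
  motion=[
    [[0, 2.05, -0.63], -0.307, 0.6],
    [[0, 2.05, -0.63], -0.307, 0.6],
    [[0, 2.05, -0.63], -0.307, 0.6],
    [[0, 2.05, -0.63], -0.307, 0.6],
    [[2.5, 0, 0], 0, 0.6],
    [[3, 0, 0], 0, 0.6],
    [[2.5, 0, 0], 0, 0.6],
    [[1.2, 0, 0], 0, 0.6],
    [[0, 0, 0], 0, 0.6],
    [[0, 0, 0], 0, 0.6],
  ],
)

```text
t: 32.48
eef_pos: [0.6545, 0.1517, 0.0629]
tcp_rot: [[0.002, -0.0, 1.0], [0.0, 1.0, 0.0], [-1.0, 0.0, 0.002]]
contact_force: [0.3, -0.3, -2.2]
gripper_width: 0.0637
```

Run:
```python
from h import *
plan(.6555,.149,.0245,0,1)
from plant import camera
k=lambda im,x,y,w,h,f:cv2.resize(im[y:y+h,x:x+w],None,fx=f,fy=f,interpolation=cv2.INTER_CUBIC)
t=camera("top")["color"][:,:,::-1];s=camera("side")["color"][:,:,::-1]
out=np.zeros((400,800,3),np.uint8)
out[:,:400]=k(t,195,100,80,80,5);out[:,400:]=k(s,300,125,80,80,5)
cv2.imwrite("pics/m7.png",np.clip(out*1.6,0,255).astype(np.uint8))
```

```text
now [0.6545 0.1517 0.0629 0.0044] w 0.0637 F [ 0.26 -0.33 -2.16] t 32.475 tilt [0.002  0.0004]
1 rows: [[3.84,-0.27,0.10],0.001]
```

View pics/m7.png

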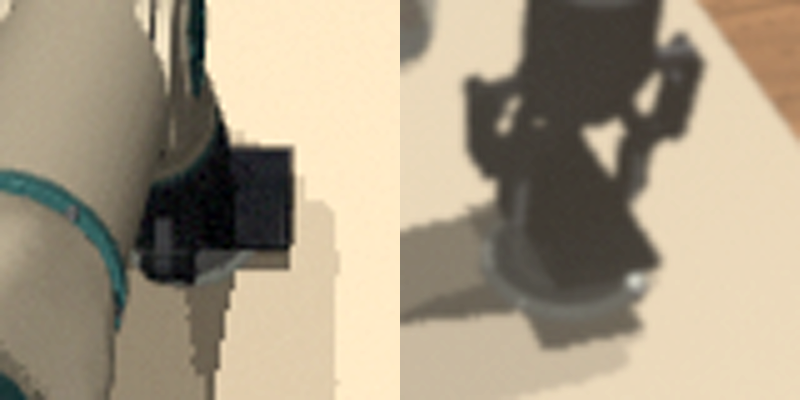

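Run:
```python
from h import *
o=np.array([.6545,.1517])
print("top",bp("top",crop2px([(293,148),(290,250)],195,100,5),.0586)-o)
print("top bottom edge",bp("top",crop2px([(290,268)],195,100,5),.0486)-o)
print("side",bp("side",crop2px(np.array([(560,290),(660,263)])-[400,0],300,125,5),.0486)-o)
```

```text
top [[ 0.02872493 -0.06702681]
 [-0.03430304 -0.06701484]]
top bottom edge [[-0.04340283 -0.06661949]]
side [[-0.02937187 -0.05962248]
 [ 0.03458505 -0.05596897]]
```

Request:
step_arm(
  motion=[
    [[1.3, 0, 0.1], 0, 0.6],
    [[1.0, 0, 0], 0, 0.6],
    [[0.6, 0, 0], 0, 0.6],
    [[0, 0, 0], 0, 0.6],
    [[0, 0, 0], 0, 0.6],
  ],
)

```text
t: 33.2
eef_pos: [0.6548, 0.1515, 0.0329]
tcp_rot: [[0.0, 0.0, 1.0], [0.0, 1.0, -0.0], [-1.0, 0.0, 0.0]]
contact_force: [0.4, -0.3, -2.1]
gripper_width: 0.0639
```

Request:
step_arm(
  motion=[
    [[0.3, 0, 0], 0, 0.6],
    [[0, 0, 0], 0, 0.6],
  ],
)

```text
t: 33.45
eef_pos: [0.6544, 0.1516, 0.0297]
tcp_rot: [[-0.0, 0.0, 1.0], [0.0, 1.0, -0.0], [-1.0, 0.0, -0.0]]
contact_force: [-0.7, 0.1, -3.0]
gripper_width: 0.0638
```

Request:
step_arm(
  motion=[
    [[0.2, 0, 0], 0, 0.6],
    [[0, 0, 0], 0, 0.6],
  ],
)

```text
t: 33.7
eef_pos: [0.6544, 0.1515, 0.0276]
tcp_rot: [[-0.0, 0.0, 1.0], [-0.0, 1.0, -0.0], [-1.0, -0.0, -0.0]]
contact_force: [-0.2, -0.3, -1.7]
gripper_width: 0.0642
```

Request:
step_arm(
  motion=[
    [[0.15, 0, 0.05], 0, 0.6],
    [[0, 0, 0], 0, 0.6],
  ],
)

```text
t: 33.95
eef_pos: [0.655, 0.1515, 0.0262]
tcp_rot: [[-0.0, 0.0, 1.0], [-0.0, 1.0, -0.0], [-1.0, -0.0, -0.0]]
contact_force: [-0.5, -0.4, -2.1]
gripper_width: 0.064
```

Request:
step_arm(
  motion=[
    [[0.1, 0, 0.05], 0, 0.6],
    [[0, 0, 0], 0, 0.6],
  ],
)

```text
t: 34.2
eef_pos: [0.6556, 0.1515, 0.0252]
tcp_rot: [[-0.0, 0.0, 1.0], [-0.0, 1.0, -0.0], [-1.0, -0.0, -0.0]]
contact_force: [-0.3, 0.5, -1.5]
gripper_width: 0.0639
```

Request:
step_arm(
  motion=[
    [[0.1, 0, 0], 0, 0.6],
    [[0, 0, 0], 0, 0.6],
  ],
)

```text
t: 34.45
eef_pos: [0.6556, 0.1515, 0.0245]
tcp_rot: [[0.0, 0.0, 1.0], [0.0, 1.0, -0.0], [-1.0, 0.0, 0.0]]
contact_force: [-0.9, -0.2, 0.0]
gripper_width: 0.0641
```

Contact came exactly at the height expected for a level phone, so I'll release it.

Request:
step_arm(
  motion=[
    [[0, 0, 0], 0, 0.8],
    [[0, 0, 0], 0, 0.88],
    [[0, 0, 0], 0, 0.94],
    [[0, 0, 0], 0, 0.94],
    [[-1, 0, 0], 0, 0.94],
    [[-2.5, 0, 0], 0, 0.94],
    [[-4.5, 0, 0], 0, 0.94],
    [[-5, 0, 0], 0, 0.94],
    [[0, 0, 0], 0, 0.88],
  ],
)

```text
t: 35.58
eef_pos: [0.6589, 0.1517, 0.1599]
tcp_rot: [[0.01, 0.0, 1.0], [0.002, 1.0, -0.0], [-1.0, 0.002, 0.01]]
contact_force: [0.6, -0.6, 0.4]
gripper_width: 0.0754
```

Run:
```python
from h import *
plan(.672,-.145,.155,-21,14)
```

```text
now [ 0.6589  0.1517  0.1599 -0.0117] w 0.0754 F [ 0.55 -0.6   0.4 ] t 35.575 tilt [0.0097 0.002 ]
14 rows: [[0.04,-2.08,0.45],0.250]
```

Run:
```python
from h import *
from plant import camera
k=lambda im,x,y,w,h,f:cv2.resize(im[y:y+h,x:x+w],None,fx=f,fy=f,interpolation=cv2.INTER_CUBIC)
t=camera("top")["color"][:,:,::-1];s=camera("side")["color"][:,:,::-1]
out=np.zeros((480,800,3),np.uint8)
out[:400,:400]=k(t,295,105,66,66,6.06)[:400,:400];out[:,400:]=k(s,355,210,66,80,6.06)[:480,:400]
cv2.imwrite("pics/m8.png",np.clip(out*1.5,0,255).astype(np.uint8))
```

```text
(no output)
```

View pics/m8.png

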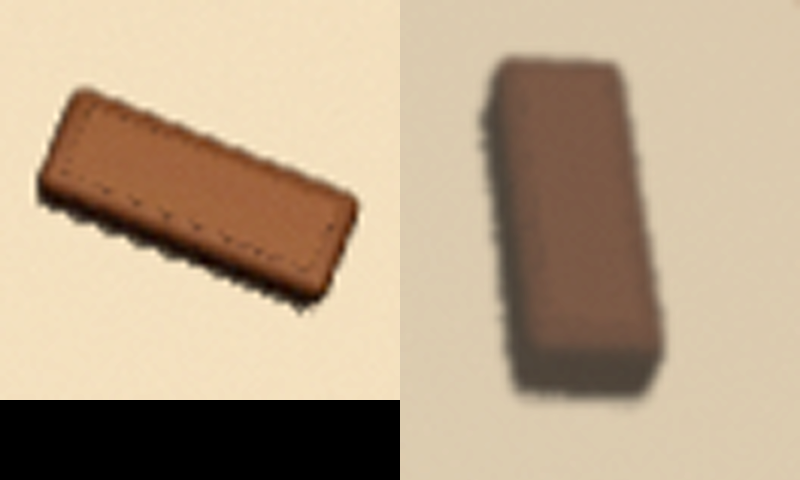

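Request:
step_arm(
  motion=[
    [[0, -2.08, 0.45], 0.25, 0.94],
    [[0, -2.08, 0.45], 0.25, 0.94],
    [[0, -2.08, 0.45], 0.25, 0.94],
    [[0, -2.08, 0.45], 0.25, 0.94],
    [[0, -2.08, 0.45], 0.25, 0.94],
    [[0, -2.08, 0.45], 0.25, 0.94],
    [[0, -2.08, 0.45], 0.25, 0.94],
    [[0, -2.08, 0.45], 0.25, 0.94],
    [[0, -2.08, 0.45], 0.25, 0.94],
    [[0, -2.08, 0.45], 0.25, 0.94],
  ],
)

```text
t: 36.92
eef_pos: [0.6757, -0.0611, 0.1543]
tcp_rot: [[0.0, 0.261, 0.965], [0.0, 0.965, -0.261], [-1.0, 0.0, 0.0]]
contact_force: [0.2, 0.0, 0.0]
gripper_width: 0.0802
```

Request:
step_arm(
  motion=[
    [[0, -2.08, 0.45], 0.25, 0.94],
    [[0, -2.08, 0.45], 0.25, 0.94],
    [[0, -2.08, 0.45], 0.25, 0.94],
    [[0, -2.08, 0.45], 0.25, 0.94],
    [[0, 0, 0], 0, 0.94],
    [[0, 0, 0], 0, 0.94],
  ],
)

```text
t: 37.67
eef_pos: [0.6685, -0.1434, 0.1542]
tcp_rot: [[0.0, 0.358, 0.934], [0.001, 0.934, -0.358], [-1.0, 0.001, -0.0]]
contact_force: [0.2, 0.8, 0.3]
gripper_width: 0.0803
```

The glasses case alone remains: top-view corners about (78,90), (357,198), (322,297) and (42,185), side-view top face (497,58), (620,65), (662,350) and (528,350).

Run:
```python
from h import *
a=bp("top",crop2px([(78,90),(357,198),(322,297),(42,185)],295,105,6.06),.036)
b=bp("side",crop2px(np.array([(497,58),(528,350),(662,350),(620,65)])-[400,0],355,210,6.06),.036)
print(rect(a),rect(b))
plan(.672,-.145,.155,-20,1)
from plant import camera
k=lambda im,x,y,w,h,f:cv2.resize(im[y:y+h,x:x+w],None,fx=f,fy=f,interpolation=cv2.INTER_CUBIC)
t=camera("top")["color"][:,:,::-1];s=camera("side")["color"][:,:,::-1]
out=np.zeros((400,800,3),np.uint8)
out[:,:400]=k(t,195,105,80,80,5);out[:,400:]=k(s,295,135,80,80,5)
cv2.imwrite("pics/m9.png",np.clip(out*1.5,0,255).astype(np.uint8))
```

```text
(array([ 0.6722, -0.1448]), 'ang', np.float64(-110.4), 'ang2-90', np.float64(71.2), 'size', array([0.1537, 0.0537])) (array([ 0.6738, -0.1432]), 'ang', np.float64(-111.2), 'ang2-90', np.float64(-109.8), 'size', array([0.1573, 0.0543]))
now [  0.6685  -0.1434   0.1542 -20.9591] w 0.0803 F [0.23 0.82 0.31] t 37.675 tilt [0.     0.0014]
1 rows: [[-0.08,-0.02,0.39],-0.160]
```

View pics/m9.png

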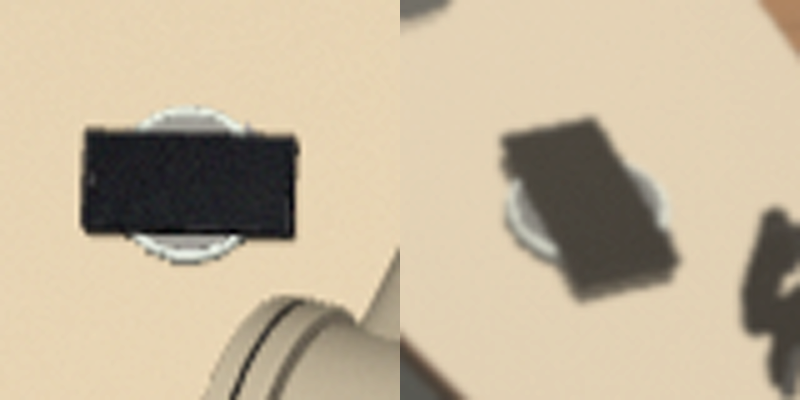

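The phone lies level and centred: phone mid at (190,183) against pad mid at (190,185) in the top crop. Now the glasses case.

Request:
step_arm(
  motion=[
    [[2, 0.1, 0.44], 0, 0.94],
    [[3, 0, 0], 0, 0.94],
    [[3, 0, 0], 0, 0.94],
    [[2.3, 0, 0], 0, 0.94],
    [[1.3, 0, 0], 0, 0.94],
    [[0.7, 0, 0], 0, 0.94],
    [[0, 0, 0], 0, 0.94],
    [[0, 0, 0], 0, 0.94],
  ],
)

```text
t: 38.78
eef_pos: [0.6735, -0.1454, 0.0323]
tcp_rot: [[0.002, 0.358, 0.934], [-0.0, 0.934, -0.358], [-1.0, 0.0, 0.002]]
contact_force: [0.5, -0.6, 0.4]
gripper_width: 0.0803
```

Request:
step_arm(
  motion=[
    [[0, 0, 0], 0, 0.55],
    [[0, 0, 0], 0, 0.55],
    [[0, 0, 0], 0, 0.55],
    [[0, 0, 0], 0, 0.55],
    [[0, 0, 0], 0, 0.55],
  ],
  force=35,
)

```text
t: 39.4
eef_pos: [0.6734, -0.1453, 0.0323]
tcp_rot: [[0.001, 0.358, 0.934], [-0.0, 0.934, -0.358], [-1.0, 0.0, 0.001]]
contact_force: [-0.7, -0.1, 5.7]
gripper_width: 0.057
```

Request:
step_arm(
  motion=[
    [[-0.5, 0, 0], 0, 0.55],
    [[-1, 0, 0], 0, 0.55],
    [[-2, 0, 0], 0, 0.55],
    [[-3, 0, 0], 0, 0.55],
    [[-3, 0, 0], 0, 0.55],
    [[-1.5, 0, 0], 0, 0.55],
    [[0, 0, 0], 0, 0.55],
  ],
)

```text
t: 40.28
eef_pos: [0.6735, -0.1453, 0.1429]
tcp_rot: [[0.003, 0.358, 0.934], [-0.0, 0.934, -0.358], [-1.0, 0.001, 0.003]]
contact_force: [0.1, -0.7, -1.7]
gripper_width: 0.0573
```

Run:
```python
from h import *
plan(.462,.0325,.142,17.1,14)
from plant import camera
k=lambda im,x,y,w,h,f:cv2.resize(im[y:y+h,x:x+w],None,fx=f,fy=f,interpolation=cv2.INTER_CUBIC)
s=camera("side")["color"][:,:,::-1]
cv2.imwrite("pics/m10.png",np.clip(k(s,320,160,110,120,5)*1.5,0,255).astype(np.uint8))
```

```text
now [  0.6735  -0.1453   0.1429 -20.998 ] w 0.0573 F [ 0.13 -0.74 -1.67] t 40.275 tilt [ 0.0027 -0.0004]
14 rows: [[0.01,1.20,-1.61],-0.454]
```

View pics/m10.png

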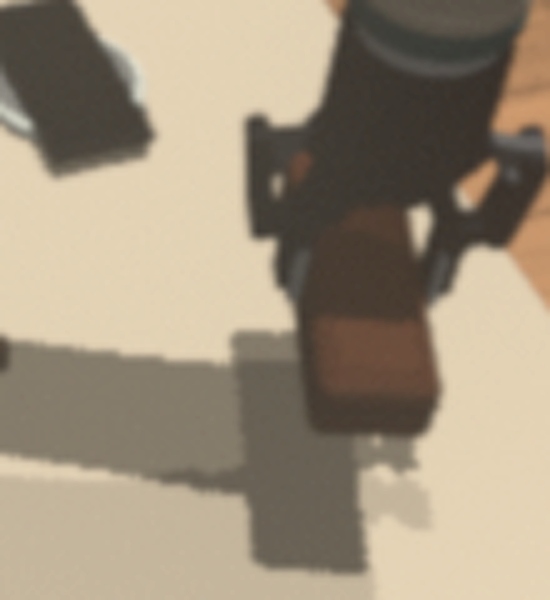

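The case is held level (near end 320,430). Now to the long tray.

Request:
step_arm(
  motion=[
    [[0, 1.2, -1.61], -0.454, 0.55],
    [[0, 1.2, -1.61], -0.454, 0.55],
    [[0, 1.2, -1.61], -0.454, 0.55],
    [[0, 1.2, -1.61], -0.454, 0.55],
    [[0, 1.2, -1.61], -0.454, 0.55],
    [[0, 1.2, -1.61], -0.454, 0.55],
    [[0, 1.2, -1.61], -0.454, 0.55],
    [[0, 1.2, -1.61], -0.454, 0.55],
    [[0, 1.2, -1.61], -0.454, 0.55],
    [[0, 1.2, -1.61], -0.454, 0.55],
  ],
)

```text
t: 41.58
eef_pos: [0.5317, -0.0029, 0.1401]
tcp_rot: [[-0.003, -0.11, 0.994], [-0.0, 0.994, 0.11], [-1.0, 0.0, -0.003]]
contact_force: [0.4, 0.4, -1.9]
gripper_width: 0.0575
```

Request:
step_arm(
  motion=[
    [[0, 1.2, -1.61], -0.454, 0.55],
    [[0, 1.2, -1.61], -0.454, 0.55],
    [[0, 1.2, -1.61], -0.454, 0.55],
    [[0, 1.2, -1.61], -0.454, 0.55],
    [[2, 0, 0], 0, 0.55],
    [[2.5, 0, 0], 0, 0.55],
    [[1.5, 0, 0], 0, 0.55],
    [[0.8, 0, 0], 0, 0.55],
    [[0, 0, 0], 0, 0.55],
    [[0, 0, 0], 0, 0.55],
  ],
)

```text
t: 42.82
eef_pos: [0.4615, 0.0322, 0.0736]
tcp_rot: [[0.0, -0.295, 0.956], [0.0, 0.956, 0.295], [-1.0, -0.0, 0.0]]
contact_force: [0.6, 0.5, -2.2]
gripper_width: 0.0574
```

Run:
```python
from h import *
plan(.462,.0325,.0373,17.1,1)
```

```text
now [ 0.4615  0.0322  0.0736 17.1344] w 0.0574 F [ 0.64  0.45 -2.21] t 42.825 tilt [0.0005 0.    ]
1 rows: [[3.63,0.01,0.05],0.006]
```

Request:
step_arm(
  motion=[
    [[1.2, 0, 0.05], 0, 0.55],
    [[1.2, 0, 0], 0, 0.55],
    [[0.7, 0, 0], 0, 0.55],
    [[0.3, 0, 0], 0, 0.55],
    [[0, 0, 0], 0, 0.55],
    [[0, 0, 0], 0, 0.55],
  ],
)

```text
t: 43.58
eef_pos: [0.4617, 0.0324, 0.0391]
tcp_rot: [[-0.001, -0.295, 0.956], [-0.0, 0.956, 0.295], [-1.0, 0.0, -0.001]]
contact_force: [-0.8, -0.6, -1.7]
gripper_width: 0.0576
```

Request:
step_arm(
  motion=[
    [[0.2, 0, 0], 0, 0.55],
    [[0, 0, 0], 0, 0.55],
  ],
)

```text
t: 43.82
eef_pos: [0.4619, 0.0324, 0.0374]
tcp_rot: [[-0.0, -0.294, 0.956], [-0.0, 0.956, 0.294], [-1.0, -0.0, -0.0]]
contact_force: [-0.7, -0.5, -1.8]
gripper_width: 0.0573
```

Request:
step_arm(
  motion=[
    [[0.1, 0, 0], 0, 0.55],
    [[0, 0, 0], 0, 0.55],
  ],
)

```text
t: 44.08
eef_pos: [0.4619, 0.0323, 0.0372]
tcp_rot: [[0.0, -0.294, 0.956], [0.0, 0.956, 0.294], [-1.0, 0.0, 0.001]]
contact_force: [-1.7, -1.1, 7.7]
gripper_width: 0.0573
```

Request:
step_arm(
  motion=[
    [[0, 0, 0], 0, 0.7],
    [[0, 0, 0], 0, 0.85],
    [[0, 0, 0], 0, 0.85],
    [[0, 0, 0], 0, 0.85],
    [[-1.5, 0, 0], 0, 0.85],
    [[-3, 0, 0], 0, 0.85],
    [[-5, 0, 0], 0, 0.85],
    [[-5, 0, 0], 0, 0.85],
    [[0, 0, 0], 0, 0.85],
  ],
)

```text
t: 45.2
eef_pos: [0.4641, 0.0325, 0.1844]
tcp_rot: [[0.007, -0.295, 0.956], [0.001, 0.956, 0.295], [-1.0, -0.001, 0.007]]
contact_force: [0.6, 0.4, -0.7]
gripper_width: 0.0725
```

Run:
```python
from h import *
plan(.64,-.17,.18,-20,12)
```

```text
now [ 0.4641  0.0325  0.1844 17.1497] w 0.0725 F [ 0.64  0.36 -0.69] t 45.2 tilt [0.0068 0.001 ]
12 rows: [[0.04,-1.72,1.49],0.516]
```

Request:
step_arm(
  motion=[
    [[0, -1.72, 1.49], 0.516, 0.85],
    [[0, -1.72, 1.49], 0.516, 0.85],
    [[0, -1.72, 1.49], 0.516, 0.85],
    [[0, -1.72, 1.49], 0.516, 0.85],
    [[0, -1.72, 1.49], 0.516, 0.85],
    [[0, -1.72, 1.49], 0.516, 0.85],
    [[0, -1.72, 1.49], 0.516, 0.85],
    [[0, -1.72, 1.49], 0.516, 0.85],
    [[0, -1.72, 1.49], 0.516, 0.85],
    [[0, -1.72, 1.49], 0.516, 0.85],
  ],
)

```text
t: 46.45
eef_pos: [0.618, -0.1293, 0.1797]
tcp_rot: [[-0.003, 0.241, 0.971], [0.001, 0.971, -0.241], [-1.0, 0.0, -0.003]]
contact_force: [0.4, 0.8, -0.2]
gripper_width: 0.0725
```

Request:
step_arm(
  motion=[
    [[0, -1.72, 1.49], 0.516, 0.85],
    [[0, -1.72, 1.49], 0.516, 0.85],
    [[0, 0, 0], 0, 0.85],
    [[0, 0, 0], 0, 0.85],
    [[0, 0, 0], 0, 0.85],
    [[0, 0, 0], 0, 0.85],
  ],
)

```text
t: 47.2
eef_pos: [0.6379, -0.1691, 0.1814]
tcp_rot: [[-0.0, 0.341, 0.94], [0.001, 0.94, -0.341], [-1.0, 0.001, -0.0]]
contact_force: [0.0, -0.5, 0.7]
gripper_width: 0.0726
```

Run:
```python
from h import *
from plant import camera
t=camera("top")["color"][:,:,::-1];s=camera("side")["color"][:,:,::-1]
k=lambda im,x,y,w,h,f:cv2.resize(im[y:y+h,x:x+w],None,fx=f,fy=f,interpolation=cv2.INTER_CUBIC)
out=np.zeros((590,800,3),np.uint8)
a=k(t,120,110,320,130,2.5);out[:325]=a
b=k(s,215,85,110,175,1.5);out[326:326+b.shape[0],:b.shape[1]]=b
c=k(s,300,315,150,80,2.6);out[326:326+208,200:200+390]=c
cv2.imwrite("pics/m11.png",np.clip(out*1.4,0,255).astype(np.uint8))
```

```text
(no output)
```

View pics/m11.png

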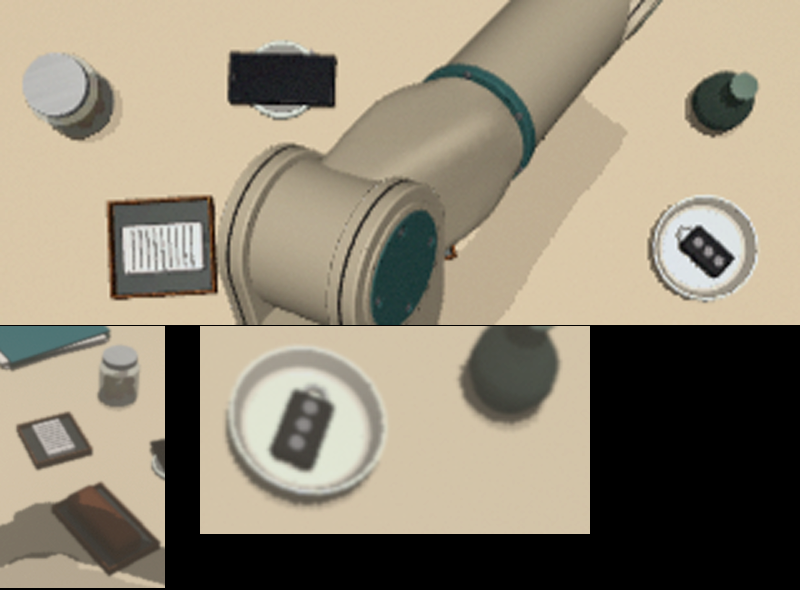

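The fob lies flat in the dish (707,250), the card case in its tray (163,247) and the phone on the pad (283,78). The jar and vase are where they were. One closer look at the glasses case in the long tray.

Run:
```python
from h import *
from plant import camera
s=camera("side")["color"][:,:,::-1]
cv2.imwrite("pics/m12.png",np.clip(cv2.resize(s[180:260,235:335],None,fx=7,fy=7,interpolation=cv2.INTER_CUBIC)*1.9,0,255).astype(np.uint8))
```

```text
(no output)
```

No more pictures can be viewed, so I'll check the case numerically by comparing its brown pixels with the outline expected for it lying flat in the tray.

Run:
```python
from h import *
im=cv2.imread("pics/m12.png");hsv=cv2.cvtColor(im,cv2.COLOR_BGR2HSV)
sh=lambda P:((pj("side",P)-[235,180]+.5)*7-.5).astype(np.float32)
a=np.radians(17.1);z=np.array([np.cos(a),np.sin(a)]);y=np.array([-z[1],z[0]])
def box(L,W,h,c=(.462,.0331)): return [[*(np.array(c)+y*i*L/2+z*j*W/2),h] for i,j in((-1,-1),(1,-1),(1,1),(-1,1))]
m=((hsv[:,:,0]<14)&(hsv[:,:,1]>75)).astype(np.uint8)
top=np.zeros(m.shape,np.uint8);cv2.fillPoly(top,[cv2.convexHull(np.vstack([sh(box(.16,.058,.043)),sh(box(.16,.058,.005))])).astype(int)],1)
tray=np.zeros(m.shape,np.uint8);cv2.fillPoly(tray,[sh(box(.188,.114,.018)).astype(int)],1)
n,l,st,ce=cv2.connectedComponentsWithStats(m);i=1+np.argmax(st[1:,4]);b=(l==i)
print("largest brown",st[i],"overlap model",(b&(top>0)).sum()/b.sum(),(b&(top>0)).sum()/top.sum(),"in tray outline",(b&(tray>0)).sum()/b.sum())
print("brown centroid",ce[i],"pred top face centre",sh(box(.16,.058,.043)).mean(0))
print("corners pred",sh(box(.15,.05,.043)).tolist(),"minAreaRect",cv2.boxPoints(cv2.minAreaRect(np.argwhere(b)[:,::-1].astype(np.float32))).tolist())
```

```text
largest brown [  194    82   314   298 37681] overlap model 1.0 0.5463152247981095 in tray outline 0.9869695602558318
brown centroid [348.34744301 226.24810913] pred top face centre [349.0255  223.93082]
corners pred [[407.70343017578125, 368.9905700683594], [184.3279571533203, 131.5287628173828], [287.8872985839844, 81.30081939697266], [514.695068359375, 311.4573974609375]] minAreaRect [[178.28977966308594, 144.59619140625], [274.16864013671875, 55.1092529296875], [520.2826538085938, 318.8028564453125], [424.40380859375, 408.289794921875]]
```

The brown top face matches the outline for lying flat and centred in the tray: its centroid is within 3 px of the prediction in a 7x enlargement. Handing in.

```bash
python3 -c "
from plant import *
print(sign_off())"
```

```text
the job is handed in; nothing more can be done
None
```

I took the pile apart from the top down and put all four things away. I lowered each one until the wrist force showed contact before letting go. It was handed in at about 47 s of the 134 s, and sign-off gave no verdict.

**Last checks**
- **Key fob, card case and phone:** the pictures show the fob flat in the dish, the card case flat in the square tray, and the phone on the pad within about 1 mm of centre. The jar and vase looked unmoved and upright.
- **Glasses case:** I had used up my picture views, so I checked it by image code only. The top of the case is within about 3 px, in a 7x enlargement, of where it should be if it lies flat and centred in the long tray.
- **Forces:** the highest wrist force I read was about 8 N, but readings come only at the end of each move.

**Disagreement:** while I held the phone, the side camera put its near end 7–9 mm away from where the top camera did. It touched the pad at the height expected for a level phone, and looked level and centred once released.

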